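# Prise a stuck battery out of a bench tester with a screwdriver

### The arm

A 7-joint arm with a two-finger parallel gripper is mounted at the origin on a cart in front of the work surface, level with it; the furniture and walls round the work are solid. World frame = base frame: x ahead of the robot, y to its left, z up, the work surface at z = 0. Lengths are in mm, angles in degrees, forces in N, time in s.
With the tool pointing down it reaches from about 425 to 975 mm from the base axis. Payload 16.7 kg.
Tool frame: the origin (TCP) lies midway between the tips of the shut fingers; the grasp point (between the pads) lies 19 mm behind it; z points along the fingers, y is the line along which they close (so a half turn about z gives the same grasp; the last joint's range is limited). The gripper opens to 85 mm and grips with 20 to 120 N. Pads are 22 mm wide; open, the fingers measure 114 mm over their backs; the gripper's body (76 mm by 85 mm) begins 54 mm behind the grasp point. The pads swing forward as they close: fully open they stand 13 mm farther back than shut.
Start: joints at [56.923, 24.414, 4.234, 92.017, -1.954, 63.644, -3.845], TCP at [280.003, -614.145, 231.302] pointing down, gripper open.
Joint ranges: [-163.25, 163.25], [-28.42, 122.38], [-70.27, 78.77], [12.13, 141.07], [-58.53, 238.53], [9.26, 117.41], [-156.51, 156.51]. Speed limits (degrees/s): [108.29, 108.29, 136.94, 136.94, 172.46, 172.46, 172.46].

### API

Orientations are given as a 3x3 rotation matrix whose columns are the frame's x, y, z axes.
In Python, from rig import env gives the robot as it stands.
- The arm moves only by the tool arm_command, never from a script. Its argument "series" is a list of rows, each an object with "dr": the turn, a rotation vector about the tool's x, y, z in degrees, a list of three; "linear": the shift along the tool's x, y, z in cm, a list of three; "hand": the finger opening in cm, from 0 to 8.54. In form: [{"dr": [wx, wy, wz], "linear": [dx, dy, dz], "hand": hand}, ...]. A call has 1 to 20 rows; each row is the pose to reach, as a shift and turn from the pose commanded when the call began, along the tool's axes at that moment; what a row does not reach only later rows make up. A row lasts 1/8 s, in which the tool goes at most 62.5 mm and 10.7 degrees, less where a joint would pass 70% of its speed; a pose out of reach is approached as far as the arm can. A call with a gripper value outside its range is refused whole. The fingers move at their own pace and stop on an object; the grip force is fixed at half the most. Time passes only in rows, so rows that repeat a pose let the fingers close. It gives the time, the measured TCP pose, the force, the opening and the grip force at its end, in the units of the state.
- env.read_state(): the state, without advancing time (a new reading comes with each control period).
- env.get_image(name): name is "scene" or "side" or "wrist"; returns a dict with "image" (480x640x3 uint8, red, green, blue), "depth" (480x640 float32, mm along the optical axis (not along the pixel's ray), 0 where there is no reading), "fx", "fy", "cx", "cy" (pixels), "k1" (the pictures are not rectified: a ray, as slopes to the right and down, at radius r is drawn at 1 + k1 r^2 times it, then the intrinsics apply), "R" (3x3) and "t" (3): a world point X has camera coordinates R X + t. Camera axes: x right, y down, z forward; pixel columns grow to the right and rows downward; lengths in mm; the calibration is good to about 2 mm. A picture is of the moment at which its call begins.
- env.hand_in(): hands the job in; it is judged then, once.
Trained networks look in the newest picture that a camera, given by its name, has taken for a name from the list of things; names that differ only in an ending like _2 or _b are one class to them, and where a whole thing is asked for, a point or a joint stands for the part that bears it (a point fixed in the world has none). Each returns a list of dicts, best first, with "score" (0 to 1); they miss things now and then, are a little off and sometimes report something else, mostly with a low value. They report only what shows in the picture. A call takes as long as a camera call.
- env.outline_of(target, camera): "region" (480x640 bool, what is visible of it).
- env.landmark_of(target, camera): "position" ([x, y, z] in mm, in the coordinates of the camera as it stood for that picture, good to about 4 mm: a listed point, or the origin of a listed thing).
The state is a dict: "time_s": time; "joints": joint angles; "qvel": joint speeds; "joint_torque": joint torques, N m; "eef_pos": TCP position; "tool_rot": TCP orientation; "ft_force": force on the tool from outside, world axes, zero at the start; "wrist_torque": the same for the moment, N m; "grip_width": finger opening in mm; "finger_force": force on a finger pad.
Only numpy, scipy, OpenCV 4.12 (cv2) and the standard library are available. Lean on these libraries where they do the work, as an engineer would, in place of code of your own. Each camera call takes 0.05 s, during which the arm holds its last target. There are 200 camera calls.

### The job

The flat 9 V battery is jammed in the open bay of the bench tester. Set the screwdriver's blade in the well at the end of the bay, shaft across the sill, and lever the battery's free end up until it springs out of the clips; then draw the battery out from under the contact block and lay it in the empty compartment of the spent-cell tray. Leave the screwdriver lying on the bench, and do not knock over or push about the fresh battery, the bay's cover or the pliers.

Things in the scene. Friction and masses are not known exactly. Their poses are not given: they have to be found in the camera images.
- tester: Bench tester, grey box 150 x 84 x 50 mm with aluminium panel and knob (top at 67 mm) on its +x half, screwed to the bench (steel feet, 112 mm over them in y). Fixed. Origin: centre of underside, z up, x along its length. In its -x half a battery bay open on top runs along x; the walls beside it are 50 mm high and stand 1.5 mm from the battery, which lies flush, terminals to +x.
- sill (a point): The fulcrum: inner upper edge, at mid-width, of the sill (5 mm thick, 16 mm wide, 35 mm above the bench) that closes the lever well at the tester's -x end, 20 mm from the battery's free end. Axes as the tester's: +x points into the bay. With the blade some 10 mm under the battery, lowering the handle from a slope of 30 degrees to level lifts the free end about 11 mm.
- well (a point): Centre of the floor of the lever well, 14 mm above the bench, 10 mm in from the sill: a slot 16 mm wide in y, open above from the sill to the battery's free end (20 mm) and running on 12 mm under the battery to a back wall (32 mm from the sill). The shoulders beside its open part are 37 mm high. Axes as the tester's.
- clips (a point): Point between the two sprung steel clips, 30 mm in from the battery's free end, at the height of its top (50 mm). Each clip has a rolled edge (5 mm thick, 11 mm long, top 54 mm up) reaching 1 mm over the battery's top edge. Forced up with some 25 N under its end, the battery spreads them; they then hold it raised by light friction on its sides, so it sinks back very slowly.
- lip (a point): Underside, at mid-width, of the edge of the black contact block's lip (51 mm above the bench, its top 55 mm), which covers the last 7 mm of the battery's case and its terminals. Axes as the tester's; the block extends from here to +x, so the battery has to come out in -x by 10 mm or more before it can be lifted.
- battery_end (a point): Centre of the free end face (26.5 x 17.5 mm) of the 9 V battery in the bay; starts 41 mm above the bench, its underside 32 mm. Its z axis points along the battery to the terminals, y across its width, x down.
- battery_mid (a point): Centre of the 9 V battery's case (46 mm long, 26.5 mm wide, 17.5 mm high as it lies, terminals 3 mm more), 46 g, 23 mm from battery_end. Axes as battery_end.
- screwdriver_grip (a point): Middle of the handle, on its axis, of the flat-bladed screwdriver with a red handle; it lies on the bench, here 13 mm above it, sloping 5 degrees down to the blade. Handle 92 mm long (46 mm to either side), about 29 mm thick, eight-sided; 182 mm long over all, 90 g; steel shaft 80 mm long, 6 mm thick. The z axis points along it from blade to handle end.
- screwdriver_tip (a point): End of the screwdriver's blade (last 9 mm, to be treated as 4.5 mm thick), 135 mm from screwdriver_grip. Axes as screwdriver_grip.
- tray: Dark grey sorting tray for spent cells, 130 x 96 x 16 mm, walls 2.5 mm, fixed. Origin: centre of its underside, x along its length. A divider (14 mm high) parts it at x = +23 mm; two small round cells lie in the part beyond.
- tray_place (a point): Centre of the floor of the tray's empty compartment (84 mm along x by 91 mm along y), 3 mm above the bench. Axes as the tray's.
- fresh_battery: The new 9 V battery standing upright on the bench (18 x 26 x 49 mm), to be left alone. Origin: centre of its underside.
- hatch: The bay's grey plastic cover, 64 x 40 x 6 mm, lying on the bench, to be left alone. Origin: centre of its underside.
- pliers: Flat-nose pliers, 119 x 33 x 10 mm, lying on the bench, to be left alone. Origin: centre of the underside; jaws to +x.

How it is judged:
By the outcome, as a careful person would: the job done as asked, in the order asked, and still so for the second after the job is handed in, with the robot touching nothing.
It also fails if it takes over 61 s, if anything falls off the work surface, if the arm or the gripper's body presses on something with over 40 N, if the wrist force passes 120 N, or if a joint passes its speed limit or range.

## Working session

There is one attempt and no reset: what is moved stays moved. The work goes in short steps, Python scripts to look and compute and a tool call to move; the robot and the scene stay as the last step left them, time stands still between calls to the robot, and variables do not carry over. Pictures are saved under pics/ and viewed, at most 10 in all, crops included, and the job is handed in when it is done.

Besides the shell and the picture viewer there is one more tool, called after "Call:" in YAML: its name, and indented under it one key for each argument. arm_command: Moves the arm, as the interface text tells. Its arguments: {"type":"object","properties":{"series":{"type":"array"}},"required":["series"]}

```bash
mkdir -p pics; cat > h.py <<'E'
import numpy as np, cv2
from rig import env
from scipy.spatial.transform import Rotation as Ro
def im(cam,name=None):
    d=env.get_image(cam)
    if name: cv2.imwrite('pics/'+name,d['image'][:,:,::-1])
    return d
def w(d,p): return np.array(d['R']).T@(np.array(p)-np.array(d['t']))
def cloud(d):
    v,u=np.mgrid[:480,:640]
    a=(u-d['cx'])/d['fx'];b=(v-d['cy'])/d['fy'];x,y=a.copy(),b.copy()
    for _ in range(8):
        s=1+d['k1']*(x*x+y*y);x=a/s;y=b/s
    z=d['depth'];P=np.stack([x*z,y*z,z],-1)-np.array(d['t'])
    return P@np.array(d['R'])   # world points
def lm(d,cam,names):
    for n in names:
        r=env.landmark_of(n,cam)
        print(cam,n,[(np.round(w(d,q['position'])).tolist(),round(q['score'],2)) for q in r[:2]])
ALL="tester sill well clips lip battery_end battery_mid screwdriver_grip screwdriver_tip tray tray_place fresh_battery hatch pliers".split()
E
python3 - <<'E'
from h import *
for c in("scene","side"):
    d=im(c,c+"1.png");lm(d,c,ALL);print(w(d,[0,0,0]))
s=env.read_state();print({k:np.round(v,2).tolist() for k,v in s.items()})
E
```

```text
scene tester []
scene sill [([504.0, -46.0, 32.0], 0.78)]
scene well [([501.0, -56.0, 16.0], 0.72)]
scene clips [([490.0, -91.0, 48.0], 0.68)]
scene lip [([488.0, -102.0, 51.0], 0.88)]
scene battery_end [([498.0, -65.0, 41.0], 0.63)]
scene battery_mid [([490.0, -83.0, 44.0], 0.58)]
scene screwdriver_grip [([460.0, 260.0, 10.0], 0.94)]
scene screwdriver_tip [([441.0, 125.0, 1.0], 0.91), ([383.0, -88.0, -5.0], 0.31)]
scene tray [([626.0, 234.0, -1.0], 0.56)]
scene tray_place [([604.0, 231.0, 4.0], 0.78)]
scene fresh_battery [([401.0, -255.0, 3.0], 0.63)]
scene hatch [([462.0, -257.0, 0.0], 0.64)]
scene pliers [([387.0, -89.0, -5.0], 0.69)]
[-254.24456552  749.50012875  656.37942858]
side tester [([488.0, -110.0, -2.0], 0.63)]
side sill [([506.0, -44.0, 30.0], 0.75)]
side well [([506.0, -53.0, 15.0], 0.57)]
side clips [([494.0, -95.0, 47.0], 0.58)]
side lip [([484.0, -101.0, 51.0], 0.87)]
side battery_end [([502.0, -63.0, 41.0], 0.76)]
side battery_mid [([494.0, -80.0, 39.0], 0.74), ([492.0, -93.0, 47.0], 0.68)]
side screwdriver_grip []
side screwdriver_tip [([445.0, 131.0, 2.0], 0.86)]
side tray [([624.0, 237.0, 2.0], 0.6)]
side tray_place [([603.0, 233.0, 4.0], 0.96)]
side fresh_battery [([400.0, -256.0, 4.0], 0.48)]
side hatch [([456.0, -260.0, 4.0], 0.97)]
side pliers [([386.0, -88.0, -2.0], 0.62)]
[ 36.79642227 287.72490976 923.04223867]
{'time_s': 1.5, 'joints': [56.92, 24.41, 4.23, 92.02, -1.95, 63.64, -3.85], 'qvel': [-0.05, 0.06, 0.02, 0.01, -0.13, -0.07, 0.04], 'joint_torque': [-0.0, -94.95, 3.76, -46.39, 0.02, 0.0, -0.0], 'eef_pos': [279.99, -614.13, 231.29], 'tool_rot': [[0.91, 0.41, -0.0], [0.41, -0.91, 0.0], [0.0, -0.0, -1.0]], 'ft_force': [-0.25, 0.65, -0.44], 'wrist_torque': [-0.01, -0.03, -0.05], 'finger_force': 0.0, 'grip_width': 85.34}
```

```bash
ls pics
```

```text
scene1.png
side1.png
```

View pics/scene1.png

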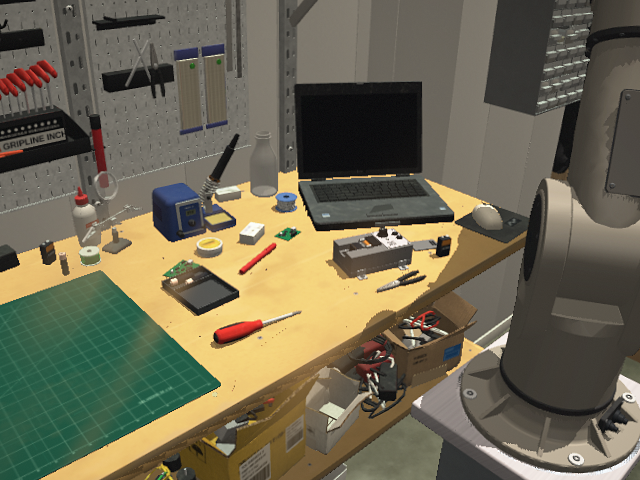

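View pics/side1.png

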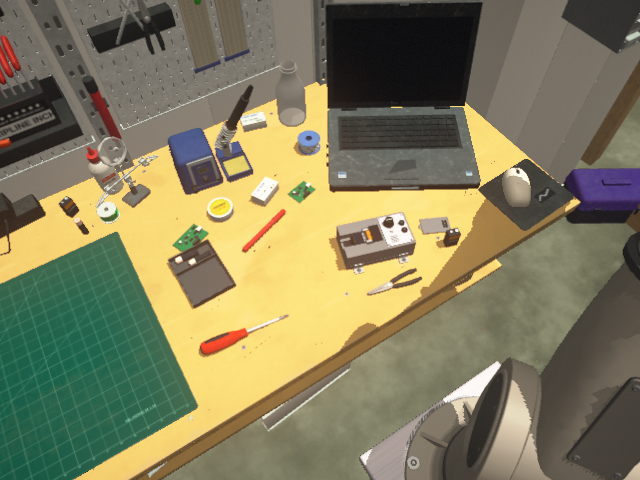

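```bash
python3 - <<'E'
from h import *
for c in("scene","side"):
    d=im(c);P=cloud(d)
    for n in("screwdriver_grip","tester","battery_mid","hatch"):
        r=env.outline_of(n,c)
        if not r: print(c,n,None);continue
        m=r[0]['region']&(d['depth']>0);Q=P[m];z=Q[:,2]
        sel={'screwdriver_grip':z>-20,'tester':(z>46)&(z<53),'battery_mid':z>45,'hatch':z>-9}[n]
        Q=Q[sel]
        if len(Q)<30: print(c,n,len(Q));continue
        b=cv2.minAreaRect(Q[:,:2].astype(np.float32));cc,_,vt=np.linalg.svd(Q-Q.mean(0),full_matrices=False)
        print(c,n,len(Q),np.round(Q.mean(0)),np.round(cv2.boxPoints(b)).tolist(),np.round(vt[0],3),round(r[0]['score'],2), np.percentile(Q[:,2],[1,50,99]).round())
E
```

```text
scene screwdriver_grip 757 [452. 258.  18.] [[425.0, 140.0], [452.0, 137.0], [476.0, 307.0], [448.0, 311.0]] [0.069 0.991 0.111] 0.61 [ 4. 19. 29.]
scene tester 1014 [ 477. -107.   49.] [[419.0, -171.0], [503.0, -197.0], [548.0, -50.0], [463.0, -24.0]] [-0.392 -0.92   0.01 ] 0.9 [46. 49. 53.]
scene battery_mid 124 [495. -78.  49.] [[473.0, -98.0], [506.0, -106.0], [518.0, -57.0], [486.0, -49.0]] [ 0.082 -0.997  0.016] 0.45 [45. 48. 52.]
scene hatch 197 [ 454. -256.    4.] [[423.0, -281.0], [461.0, -297.0], [487.0, -236.0], [448.0, -220.0]] [-0.161 -0.986 -0.035] 0.7 [1. 4. 8.]
side screwdriver_grip 743 [454. 250.  19.] [[423.0, 135.0], [450.0, 131.0], [476.0, 306.0], [450.0, 310.0]] [0.075 0.988 0.138] 0.56 [ 0. 21. 29.]
side tester 1629 [ 480. -109.   50.] [[421.0, -167.0], [504.0, -193.0], [548.0, -50.0], [466.0, -25.0]] [-0.379 -0.926  0.007] 0.94 [46. 50. 53.]
side battery_mid 194 [493. -81.  50.] [[475.0, -96.0], [502.0, -105.0], [514.0, -66.0], [487.0, -58.0]] [-0.148 -0.989  0.001] 0.51 [46. 50. 53.]
side hatch 450 [ 457. -255.    4.] [[411.0, -245.0], [444.0, -300.0], [504.0, -263.0], [471.0, -209.0]] [-0.434 -0.901  0.013] 0.6 [-2.  4.  9.]
```

The scene picture shows the screwdriver at about (255,325), the tester at (375,250), the tray at (200,288) and the pliers at (402,280). The side picture shows the bay opening towards the left end of the tester at (345,240). The shaft already points nearly along the bay, so it needs only a small yaw. I'll go above the tester for a close look on the way.

```bash
cat >> h.py <<'E'
def Rt(th,phi=0):
    t,p=np.radians([th,phi]);h=np.array([np.cos(t),np.sin(t),0]);k=np.array([0,0,1.])
    x=np.cos(p)*h+np.sin(p)*k;z=np.sin(p)*h-np.cos(p)*k
    return np.stack([x,np.cross(z,x),z],1)
def mv(pos,R,p0=None,R0=None):
    s=env.read_state();p0=np.array(s['eef_pos']) if p0 is None else np.array(p0)
    R0=np.array(s['tool_rot']) if R0 is None else R0
    print('dr',np.round(Ro.from_matrix(R0.T@R).as_rotvec(degrees=True),1).tolist(),'linear',np.round(R0.T@(np.array(pos)-p0)/10,2).tolist(),'dist',round(float(np.linalg.norm(np.array(pos)-p0))))
E
python3 - <<'E'
from h import *
mv([500,-80,260],Rt(73))
E
```

```text
dr [-0.0, -0.0, -48.5] linear [42.18, -39.48, -2.87] dist 578
```

Call:
arm_command:
  series:
    - {"dr":[0,0,-48.5],"linear":[42.2,-39.5,-2.9],"hand":8.5}
    - {"dr":[0,0,-48.5],"linear":[42.2,-39.5,-2.9],"hand":8.5}
    - {"dr":[0,0,-48.5],"linear":[42.2,-39.5,-2.9],"hand":8.5}
    - {"dr":[0,0,-48.5],"linear":[42.2,-39.5,-2.9],"hand":8.5}
    - {"dr":[0,0,-48.5],"linear":[42.2,-39.5,-2.9],"hand":8.5}
    - {"dr":[0,0,-48.5],"linear":[42.2,-39.5,-2.9],"hand":8.5}
    - {"dr":[0,0,-48.5],"linear":[42.2,-39.5,-2.9],"hand":8.5}
    - {"dr":[0,0,-48.5],"linear":[42.2,-39.5,-2.9],"hand":8.5}
    - {"dr":[0,0,-48.5],"linear":[42.2,-39.5,-2.9],"hand":8.5}
    - {"dr":[0,0,-48.5],"linear":[42.2,-39.5,-2.9],"hand":8.5}
    - {"dr":[0,0,-48.5],"linear":[42.2,-39.5,-2.9],"hand":8.5}
    - {"dr":[0,0,-48.5],"linear":[42.2,-39.5,-2.9],"hand":8.5}
    - {"dr":[0,0,-48.5],"linear":[42.2,-39.5,-2.9],"hand":8.5}

```text
time_s: 3.62
eef_pos: [499.7, -81.1, 260.3]
tool_rot: [[0.294, 0.956, -0.0], [0.956, -0.294, -0.0], [-0.0, -0.0, -1.0]]
ft_force: [0.2, 0.8, -0.2]
grip_width: 85.2
finger_force: 0.0
```

```bash
python3 - <<'E'
from h import *
d=im("wrist","w1.png");lm(d,"wrist",ALL[:7]);print(w(d,[0,0,0]),d['R'])
np.savez('w1',P=cloud(d),im=d['image'])
mv([460,260,160],Rt(82))
E
```

```text
wrist tester [([486.0, -110.0, -3.0], 0.64)]
wrist sill [([498.0, -42.0, 35.0], 0.95)]
wrist well [([502.0, -54.0, 15.0], 0.69)]
wrist clips [([492.0, -90.0, 46.0], 0.6)]
wrist lip [([489.0, -100.0, 49.0], 0.95)]
wrist battery_end [([500.0, -62.0, 44.0], 0.61)]
wrist battery_mid [([493.0, -85.0, 39.0], 0.81)]
[519.97761099 -16.36120587 402.84316229] [[ 9.55831712e-01 -2.93913546e-01 -7.51582739e-04]
 [-2.82743584e-01 -9.20198331e-01  2.70723285e-01]
 [-8.02608459e-02 -2.58553396e-01 -9.62656916e-01]]
dr [0.0, -0.0, -9.0] linear [31.32, -13.78, 10.04] dist 357
```

View pics/w1.png

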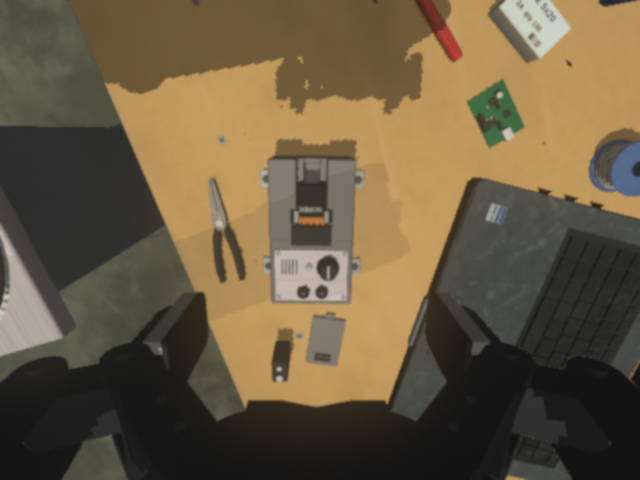

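The wrist view shows the tester upright at columns 268–355, with the well at about (313,170), the battery at (312,195) and the lip at about row 218. I'll enlarge this crop to measure it.

```bash
python3 - <<'E'
import cv2
i=cv2.imread('pics/w1.png')[150:250,255:370]
cv2.imwrite('pics/w1c.png',cv2.resize(cv2.convertScaleAbs(i,alpha=1.8,beta=20),None,fx=6,fy=6,interpolation=cv2.INTER_CUBIC))
E
```

```text
(no output)
```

View pics/w1c.png

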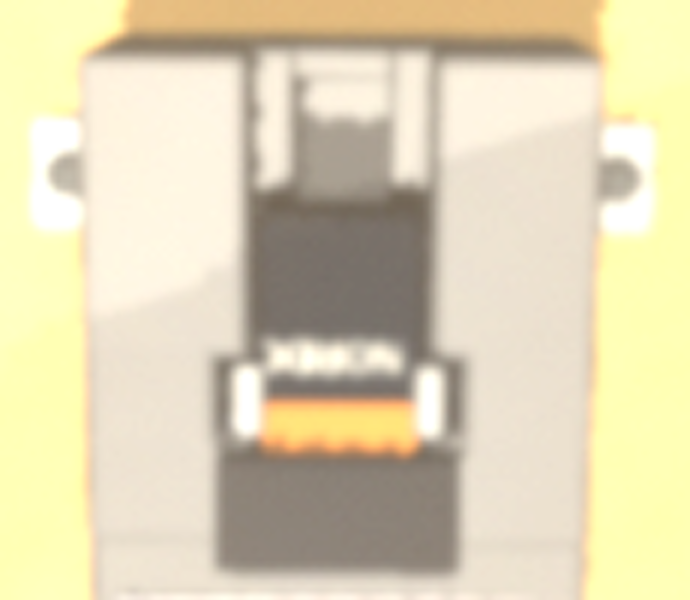

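Call:
arm_command:
  series:
    - {"dr":[0,0,-9],"linear":[31.3,-13.8,10.0],"hand":8.5}
    - {"dr":[0,0,-9],"linear":[31.3,-13.8,10.0],"hand":8.5}
    - {"dr":[0,0,-9],"linear":[31.3,-13.8,10.0],"hand":8.5}
    - {"dr":[0,0,-9],"linear":[31.3,-13.8,10.0],"hand":8.5}
    - {"dr":[0,0,-9],"linear":[31.3,-13.8,10.0],"hand":8.5}
    - {"dr":[0,0,-9],"linear":[31.3,-13.8,10.0],"hand":8.5}
    - {"dr":[0,0,-9],"linear":[31.3,-13.8,10.0],"hand":8.5}
    - {"dr":[0,0,-9],"linear":[31.3,-13.8,10.0],"hand":8.5}
    - {"dr":[0,0,-9],"linear":[31.3,-13.8,10.0],"hand":8.5}

```text
time_s: 5.15
eef_pos: [460.1, 258.9, 160.6]
tool_rot: [[0.141, 0.99, 0.001], [0.99, -0.141, -0.0], [-0.0, 0.001, -1.0]]
ft_force: [1.3, -0.2, -0.0]
grip_width: 85.1
finger_force: 0.0
```

The crop shows the slot between columns 297 and 390, the sill's inner edge near row 75 and the battery's free end near row 197. The lip edge is near row 452 and the walls are at 240 and 438. I'll back-project these points and look at the screwdriver.

```bash
cat >> h.py <<'E'
def ray(d,u,v,z):
    p=np.array([[[(u-d['cx'])/d['fx'],(v-d['cy'])/d['fy']]]]).ravel();x=p.copy()
    for _ in range(10): x=p/(1+d['k1']*(x@x))
    R=np.array(d['R']);o=-R.T@d['t'];r=R.T@np.array([x[0],x[1],1]);return o+r*(z-o[2])/r[2]
E
python3 - <<'E'
from h import *
d=im("wrist","w2.png")
e=dict(d);e['R']=np.array([[ 9.55831712e-01,-2.93913546e-01,-7.51582739e-04],[-2.82743584e-01,-9.20198331e-01,2.70723285e-01],[-8.02608459e-02,-2.58553396e-01,-9.62656916e-01]])
e['t']=-e['R']@np.array([519.97761099,-16.36120587,402.84316229])
for n,a,b,z in(("cornL",85,58,50),("cornR",600,58,50),("botL",95,545,50),("botR",585,545,50),("wallL",242,100,50),("wallR",437,100,50),("battend",342,197,50),("sill",343,75,35),("lip",338,452,55),("slotL",297,120,36),("slotR",390,120,36)):
    print(n,np.round(ray(e,255+(a-2.5)/6,150+(b-2.5)/6,z),1))
lm(d,"wrist",["screwdriver_grip","screwdriver_tip","tray_place","tray"])
P=cloud(d)
r=env.outline_of("screwdriver_grip","wrist")[0];m=r['region']&(d['depth']>0);Q=P[m]
print(r['score'],len(Q),np.percentile(Q[:,2],[1,20,50,80,99]).round(1))
b=cv2.minAreaRect(Q[:,:2].astype(np.float32));print(np.round(cv2.boxPoints(b),1).tolist())
hsv=cv2.cvtColor(d['image'],cv2.COLOR_RGB2HSV)
red=m&((hsv[...,0]<8)|(hsv[...,0]>172))&(hsv[...,1]>150);Q=P[red];print('red',len(Q));b=cv2.minAreaRect(Q[:,:2].astype(np.float32));print(np.round(cv2.boxPoints(b),1).tolist(),np.percentile(Q[:,2],[1,50,99]).round(1))
E
```

```text
cornL [469.3 -28.3  50. ]
cornR [546.5 -52.   50. ]
botL [ 444.8 -104.2   50. ]
botR [ 522.8 -128.1   50. ]
wallL [490.8 -41.7  50. ]
wallR [520.2 -50.7  50. ]
battend [501.3 -60.9  50. ]
sill [506.6 -43.8  35. ]
lip [488.7 -99.6  55. ]
slotL [497.3 -48.5  36. ]
slotR [511.9 -52.9  36. ]
wrist screwdriver_grip [([462.0, 261.0, 12.0], 0.67)]
wrist screwdriver_tip [([444.0, 127.0, 1.0], 0.64)]
wrist tray_place [([605.0, 232.0, 5.0], 0.57)]
wrist tray [([624.0, 235.0, 1.0], 0.6)]
0.93 4122 [ 4.1 16.3 23.1 27.2 29.4]
[[427.79998779296875, 128.89999389648438], [457.20001220703125, 125.19999694824219], [480.1000061035156, 307.29998779296875], [450.70001220703125, 311.0]]
red 2126
[[439.1000061035156, 219.5], [463.6000061035156, 215.89999389648438], [476.5, 304.29998779296875], [452.1000061035156, 307.79998779296875]] [15.6 24.4 29.5]
```

View pics/w2.png

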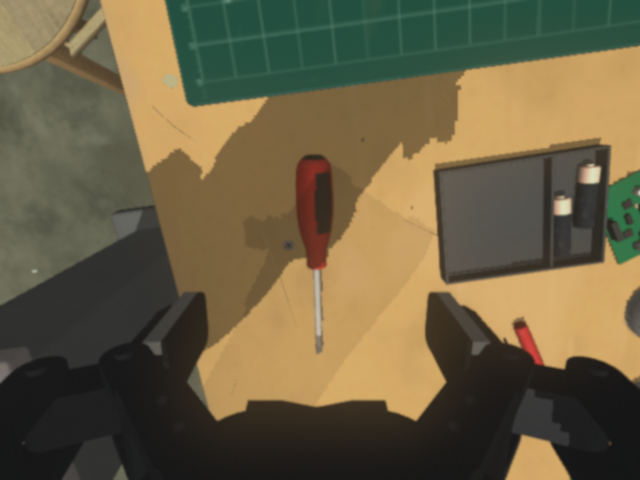

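The wrist view shows the handle's end at (313,155), its waist at (317,265) and the blade tip at (319,352). The tray's empty compartment is centred near (493,215). Next I'll grasp the handle, with the tool tilted 5° to match.

```bash
python3 - <<'E'
from h import *
R=Rt(82.4,5);h=R[:,0];z=R[:,2]
g=np.array([459.5,261.5,13]);
mv(g+11*z-50*z,R);mv(g+11*z-15*z,R);mv(g+11*z,R)
d=im("wrist")
print(w(d,[0,0,0]))
E
```

```text
dr [0.0, 5.0, -0.4] linear [-0.16, -0.06, 10.87] dist 109
dr [0.0, 5.0, -0.4] linear [0.15, -0.06, 14.35] dist 144
dr [0.0, 5.0, -0.4] linear [0.28, -0.07, 15.85] dist 159
[469.44779643 326.69100317 303.14767267]
```

Call:
arm_command:
  series:
    - {"dr":[0,5,-0.4],"linear":[-0.1,-0.1,6.0],"hand":8.5}
    - {"dr":[0,5,-0.4],"linear":[0,-0.1,11.0],"hand":8.5}
    - {"dr":[0,5,-0.4],"linear":[0.2,-0.1,14.0],"hand":8.5}
    - {"dr":[0,5,-0.4],"linear":[0.3,-0.1,15.5],"hand":8.5}
    - {"dr":[0,5,-0.4],"linear":[0.3,-0.1,15.85],"hand":8.5}
    - {"dr":[0,5,-0.4],"linear":[0.3,-0.1,15.85],"hand":5.0}
    - {"dr":[0,5,-0.4],"linear":[0.3,-0.1,15.85],"hand":2.0}
    - {"dr":[0,5,-0.4],"linear":[0.3,-0.1,15.85],"hand":2.0}
    - {"dr":[0,5,-0.4],"linear":[0.3,-0.1,15.85],"hand":2.0}
    - {"dr":[0,5,-0.4],"linear":[0.3,-0.1,15.85],"hand":2.0}
    - {"dr":[0,5,-0.4],"linear":[0.3,-0.1,15.85],"hand":2.0}
    - {"dr":[0,5,-0.4],"linear":[0.3,-0.1,15.85],"hand":2.0}

```text
time_s: 7.0
eef_pos: [459.6, 263.2, 2.7]
tool_rot: [[0.132, 0.991, 0.013], [0.987, -0.132, 0.087], [0.088, 0.002, -0.996]]
ft_force: [-2.1, -2.9, 12.5]
grip_width: 25.9
finger_force: 58.1
```

```bash
cat >> h.py <<'E'
S=np.array([507,-43,35.]);TH=72.8
U=Rt(TH)[:,0]      # outward (tester -x)
def tcp_for(depth,back,phi,tipT,lift=0,th=TH):
    """pose with shaft on sill at slope phi, tip 'depth' inside sill, drawn back along axis"""
    R=Rt(th,phi);p=np.radians(phi)
    T=S-depth*U;T=T+[0,0,3/np.cos(p)-depth*np.tan(p)+lift]
    T=T+back*R[:,0]
    return T-R@np.array(tipT),R
E
python3 - <<'E'
from h import *
tip=[-135,0,-11]
s=env.read_state();print(s['ft_force'],s['wrist_torque'])
p,R=tcp_for(28.5,80,35,tip,lift=25);print(p);mv(p,R)
E
```

```text
[-2.05939877 -2.88762472 12.53527522] [-0.35125405  0.35156382  0.05703398]
[552.51746199 104.04316141 158.01467026]
dr [-3.2, 29.9, 9.1] linear [-13.13, 11.34, -16.73] dist 241
```

Call:
arm_command:
  series:
    - {"dr":[0,0,0],"linear":[0.2,0,-2.0],"hand":2.0}
    - {"dr":[0,5,1],"linear":[0.6,0,-7.0],"hand":2.0}
    - {"dr":[-1,12,3],"linear":[-2.0,2.0,-11.0],"hand":2.0}
    - {"dr":[-2,20,6],"linear":[-6.0,5.5,-14.5],"hand":2.0}
    - {"dr":[-3.2,29.9,9.1],"linear":[-10.0,8.5,-16.7],"hand":2.0}
    - {"dr":[-3.2,29.9,9.1],"linear":[-13.1,11.3,-16.7],"hand":2.0}
    - {"dr":[-3.2,29.9,9.1],"linear":[-13.1,11.3,-16.7],"hand":2.0}
    - {"dr":[-3.2,29.9,9.1],"linear":[-13.1,11.3,-16.7],"hand":2.0}
    - {"dr":[-3.2,29.9,9.1],"linear":[-13.1,11.3,-16.7],"hand":2.0}
    - {"dr":[-3.2,29.9,9.1],"linear":[-13.1,11.3,-16.7],"hand":2.0}

```text
time_s: 8.25
eef_pos: [551.4, 104.6, 156.8]
tool_rot: [[0.242, 0.956, 0.167], [0.783, -0.294, 0.548], [0.573, -0.002, -0.82]]
ft_force: [-0.8, 1.3, -1.2]
grip_width: 26.1
finger_force: 59.5
```

```bash
python3 - <<'E'
from h import *
s=env.read_state();p=np.array(s['eef_pos']);R=np.array(s['tool_rot']);print(p.round(1),np.degrees(np.arcsin(R[2,0])).round(1),np.degrees(np.arctan2(R[1,0],R[0,0])).round(1),s['grip_width'])
for c in("side","scene","wrist"):
    d=im(c,c+"3.png")
    for n in("screwdriver_tip","screwdriver_grip","sill","well","battery_end"):
        for q in env.landmark_of(n,c)[:1]:
            x=w(d,q['position']);print(c,n,x.round(1),round(q['score'],2),'tool',(R.T@(x-p)).round(1))
E
python3 -c "
import cv2,numpy as np
a=cv2.imread('pics/side3.png');b=cv2.imread('pics/wrist3.png')
a=cv2.resize(a[180:330,240:440],(800,600));cv2.imwrite('pics/c3.png',a)"
```

```text
[551.4 104.6 156.8] 34.9 72.8 26.099361934995635
side screwdriver_tip [517.8  -8.7  92.2] 0.89 tool [-133.9    1.3  -14.8]
side screwdriver_grip [548.5  94.7 165.4] 0.92 tool [ -3.6   0.1 -13. ]
side sill [506.1 -44.9  36.1] 0.65 tool [-197.2    0.9    9.4]
side well [501.6 -54.3  10.1] 0.62 tool [-220.5   -0.6   24.8]
side battery_end [503.4 -64.   38.3] 0.69 tool [-211.5    3.9   -3.3]
scene screwdriver_tip [515.5  -7.1  89.1] 0.7 tool [-135.    -1.3  -11.7]
scene screwdriver_grip [548.3  98.  162.6] 0.75 tool [-2.6 -1.1 -8.9]
scene sill [502.5 -45.2  33.4] 0.8 tool [-199.9   -2.4   10.9]
scene well [505.  -55.3  12.7] 0.63 tool [-219.     2.9   22.7]
scene battery_end [501.1 -67.9  42.3] 0.49 tool [-212.8    2.9   -9.1]
```

View pics/wrist3.png

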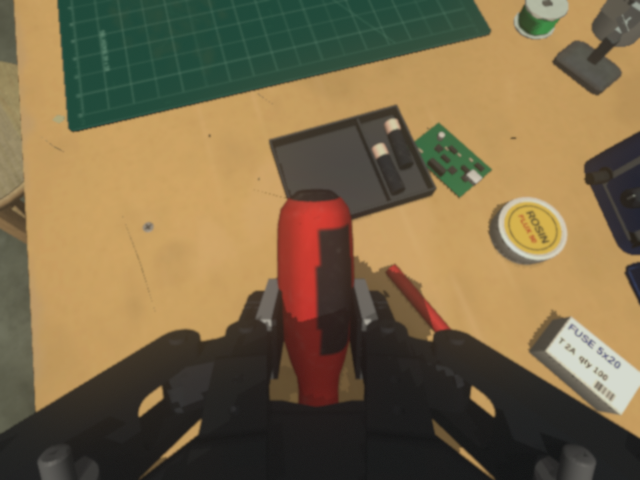

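The wrist view shows the handle held straight between the pads, running from (315,195) to (318,400). The three sources agree on the tip's position in the tool frame. Now I'll insert it along the shaft axis.

```bash
sed -i 's/^S=.*;TH/S=np.array([506.7,-43.3,35.]);TH/' h.py; echo 'TIP=[-134.5,0,-12.3]'>>h.py; python3 - <<'E'
from h import *
for b,l in((40,10),(36,1.5),(24,1.5),(12,1.5),(0,1.5)):
    p,R=tcp_for(28.5,b,35,TIP,lift=l);mv(p,R)
E
```

```text
dr [-0.1, 0.0, 0.0] linear [-4.88, 0.06, 1.24] dist 50
dr [-0.1, 0.0, 0.0] linear [-5.77, 0.06, 1.93] dist 61
dr [-0.1, 0.0, 0.0] linear [-6.97, 0.06, 1.93] dist 72
dr [-0.1, 0.0, 0.0] linear [-8.17, 0.06, 1.93] dist 84
dr [-0.1, 0.0, 0.0] linear [-9.37, 0.06, 1.93] dist 96
```

View pics/c3.png

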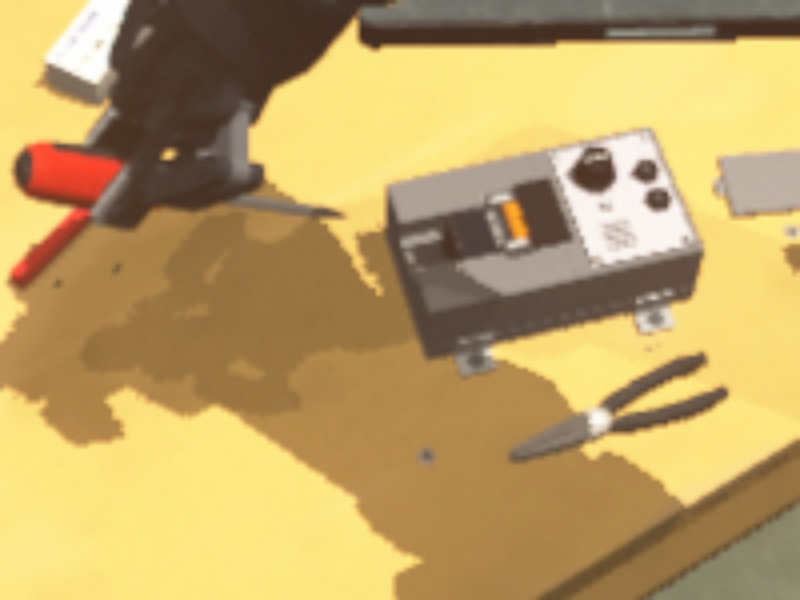

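The side crop shows the blade tip at (340,213), pointing at the slot at (425,240). I'll advance it.

Call:
arm_command:
  series:
    - {"dr":[0,0,0],"linear":[-2.4,0.05,0.6],"hand":2.0}
    - {"dr":[0,0,0],"linear":[-4.9,0.05,1.2],"hand":2.0}
    - {"dr":[0,0,0],"linear":[-5.8,0.05,1.9],"hand":2.0}
    - {"dr":[0,0,0],"linear":[-6.4,0.05,1.9],"hand":2.0}
    - {"dr":[0,0,0],"linear":[-7.0,0.05,1.9],"hand":2.0}
    - {"dr":[0,0,0],"linear":[-7.0,0.05,1.9],"hand":2.0}

```text
time_s: 9.9
eef_pos: [538.7, 59.7, 101.2]
tool_rot: [[0.242, 0.956, 0.168], [0.783, -0.295, 0.548], [0.573, -0.001, -0.819]]
ft_force: [0.1, -0.6, -0.3]
grip_width: 25.6
finger_force: 59.5
```

```bash
python3 - <<'E'
from h import *
s=env.read_state();p=np.array(s['eef_pos']);R=np.array(s['tool_rot']);print(p.round(1),s['ft_force'])
ims=[]
for c in("side","scene"):
    d=im(c)
    for n in("screwdriver_tip","sill","battery_end"):
        for q in env.landmark_of(n,c)[:1]:
            x=w(d,q['position']);print(c,n,x.round(1),round(q['score'],2),'tool',(R.T@(x-p)).round(1))
    u=np.array(d['R'])@np.array([505,-50,45])+d['t'];u=u[:2]/u[2];u=u*(1+d['k1']*(u@u));u=(u*[d['fx'],d['fy']]+[d['cx'],d['cy']]).astype(int)
    a=d['image'][u[1]-38:u[1]+38,u[0]-50:u[0]+50,::-1];ims.append(cv2.resize(cv2.convertScaleAbs(a,alpha=1.5),(400,304),interpolation=cv2.INTER_CUBIC))
cv2.imwrite('pics/c4.png',np.hstack(ims))
E
```

```text
[538.7  59.7 101.2] [ 0.08990109 -0.6323648  -0.32843198]
side screwdriver_tip [504.1 -50.8  35.4] 0.69 tool [-132.6   -0.3  -12.5]
side sill [507.  -44.1  31.2] 0.98 tool [-129.     0.5   -4.8]
side battery_end [489.5 -83.9  40.6] 0.62 tool [-159.    -4.6  -37.3]
scene screwdriver_tip [504.5 -55.8  32.7] 0.64 tool [-137.9    1.5  -12.9]
scene sill [505.3 -44.   34.2] 0.83 tool [-127.6   -1.2   -7.4]
scene battery_end [500.  -65.8  39.4] 0.41 tool [-1.43e+02  1.00e-01 -2.46e+01]
```

View pics/c4.png

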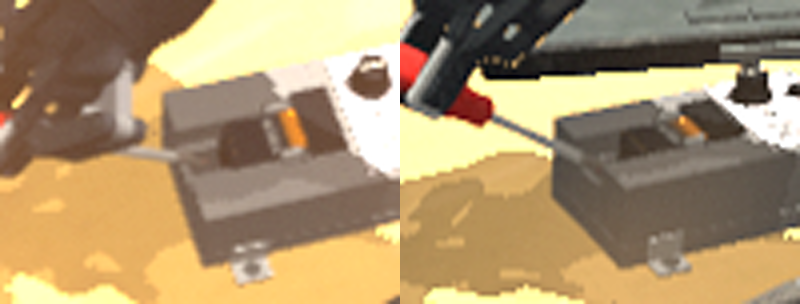

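Both crops show the blade over the sill and in the middle of the slot (left panel tip near (190,160), right panel (575,155)). I'll push it in the remaining 24 mm.

Call:
arm_command:
  series:
    - {"dr":[0,0,0],"linear":[-0.5,0,0],"hand":2.0}
    - {"dr":[0,0,0],"linear":[-1.0,0,0],"hand":2.0}
    - {"dr":[0,0,0],"linear":[-1.4,0,0],"hand":2.0}
    - {"dr":[0,0,0],"linear":[-1.8,0,0],"hand":2.0}
    - {"dr":[0,0,0],"linear":[-1.8,0,0],"hand":2.0}

```text
time_s: 10.92
eef_pos: [534.1, 45.5, 90.6]
tool_rot: [[0.243, 0.956, 0.168], [0.783, -0.295, 0.548], [0.573, -0.002, -0.819]]
ft_force: [0.3, -0.2, -1.1]
grip_width: 25.7
finger_force: 59.5
```

Call:
arm_command:
  series:
    - {"dr":[0,0,0],"linear":[-0.3,0,0],"hand":2.0}
    - {"dr":[0,0,0],"linear":[-0.5,0,0],"hand":2.0}
    - {"dr":[0,0,0],"linear":[-0.6,0,0],"hand":2.0}
    - {"dr":[0,0,0],"linear":[-0.6,0,0],"hand":2.0}

```text
time_s: 11.42
eef_pos: [532.7, 41.0, 87.4]
tool_rot: [[0.242, 0.956, 0.168], [0.783, -0.295, 0.548], [0.573, -0.002, -0.819]]
ft_force: [0.0, 0.3, -0.9]
grip_width: 25.3
finger_force: 59.5
```

```bash
python3 - <<'E'
from h import *
for phi in(30,25,20,15,10,5,0,-5):
    p,R=tcp_for(28.5,0,phi,TIP,lift=0);print(phi,p.round(1));mv(p,R)
E
```

```text
30 [534.5  46.6  78.6]
dr [-0.1, -5.0, 0.0] linear [-0.02, 0.01, 1.05] dist 11
25 [535.9  50.9  70.7]
dr [-0.1, -10.0, 0.0] linear [-0.11, 0.01, 1.96] dist 20
20 [536.9  54.2  62.3]
dr [-0.1, -15.0, 0.0] linear [-0.3, 0.01, 2.85] dist 29
15 [537.6  56.6  53.4]
dr [-0.1, -20.0, 0.0] linear [-0.61, 0.01, 3.72] dist 38
10 [538.1  58.   44.3]
dr [-0.1, -25.0, 0.0] linear [-1.01, 0.02, 4.55] dist 47
5 [538.2  58.5  35. ]
dr [-0.1, -30.0, 0.0] linear [-1.5, 0.02, 5.34] dist 55
0 [538.   58.   25.7]
dr [-0.1, -35.0, 0.0] linear [-2.08, 0.02, 6.07] dist 64
-5 [537.6  56.4  16.5]
dr [-0.1, -40.0, 0.0] linear [-2.74, 0.02, 6.73] dist 73
```

Call:
arm_command:
  series:
    - {"dr":[0,-5,0],"linear":[0,0,1.05],"hand":2.0}
    - {"dr":[0,-10,0],"linear":[-0.1,0,1.95],"hand":2.0}
    - {"dr":[0,-15,0],"linear":[-0.3,0,2.85],"hand":2.0}
    - {"dr":[0,-17.5,0],"linear":[-0.45,0,3.3],"hand":2.0}
    - {"dr":[0,-20,0],"linear":[-0.6,0,3.7],"hand":2.0}
    - {"dr":[0,-22.5,0],"linear":[-0.8,0,4.15],"hand":2.0}
    - {"dr":[0,-22.5,0],"linear":[-0.8,0,4.15],"hand":2.0}

```text
time_s: 12.3
eef_pos: [538.1, 59.4, 49.2]
tool_rot: [[0.285, 0.956, 0.063], [0.934, -0.292, 0.208], [0.217, -0.001, -0.976]]
ft_force: [1.3, 6.0, 1.6]
grip_width: 26.1
finger_force: 59.5
```

Call:
arm_command:
  series:
    - {"dr":[0,-2.5,0],"linear":[-0.1,0,0.4],"hand":2.0}
    - {"dr":[0,-5,0],"linear":[-0.2,0,0.8],"hand":2.0}
    - {"dr":[0,-7.5,0],"linear":[-0.3,0,1.25],"hand":2.0}
    - {"dr":[0,-10,0],"linear":[-0.4,0,1.7],"hand":2.0}
    - {"dr":[0,-12.5,0],"linear":[-0.5,0,2.15],"hand":2.0}
    - {"dr":[0,-12.5,0],"linear":[-0.5,0,2.15],"hand":2.0}

```text
time_s: 13.05
eef_pos: [537.6, 58.2, 26.5]
tool_rot: [[0.293, 0.956, -0.002], [0.956, -0.293, 0.001], [0.001, -0.002, -1.0]]
ft_force: [0.2, 2.8, -0.7]
grip_width: 25.5
finger_force: 59.5
```

```bash
python3 - <<'E'
from h import *
s=env.read_state();p=np.array(s['eef_pos']);R=np.array(s['tool_rot'])
ims=[]
for c in("side","scene"):
    d=im(c);P=cloud(d)
    for n in("battery_end","battery_mid"):
        for q in env.landmark_of(n,c)[:1]:
            x=w(d,q['position']);print(c,n,x.round(1),round(q['score'],2))
    u=np.array(d['R'])@np.array([505,-50,45])+d['t'];u=u[:2]/u[2];u=u*(1+d['k1']*(u@u));u=(u*[d['fx'],d['fy']]+[d['cx'],d['cy']]).astype(int)
    a=d['image'][u[1]-38:u[1]+38,u[0]-50:u[0]+50,::-1];ims.append(cv2.resize(cv2.convertScaleAbs(a,alpha=1.5),(400,304),interpolation=cv2.INTER_CUBIC))
cv2.imwrite('pics/c5.png',np.hstack(ims))
E
```

```text
side battery_end [500.4 -63.1  50.8] 0.64
side battery_mid [492.2 -83.8  42.4] 0.6
scene battery_end [499.6 -64.8  49.6] 0.48
scene battery_mid [492.2 -82.1  45.1] 0.65
```

View pics/c5.png

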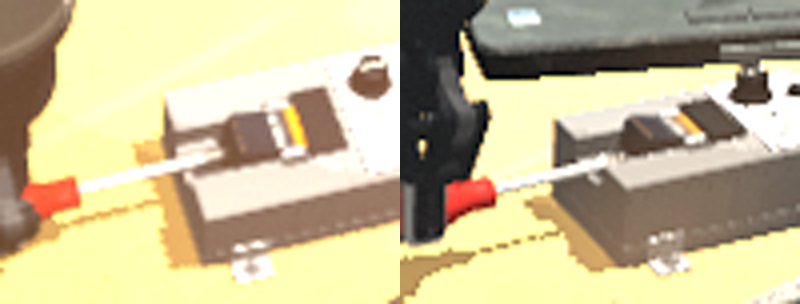

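The crops show the shaft lying across the sill and the battery's free end standing above the walls (left panel (250,130), right panel (650,130)). I'll go a few degrees further down for margin.

Call:
arm_command:
  series:
    - {"dr":[0,-3,0],"linear":[-0.05,0,0.55],"hand":2.0}
    - {"dr":[0,-6,0],"linear":[-0.1,0,1.1],"hand":2.0}
    - {"dr":[0,-7,0],"linear":[-0.1,0,1.3],"hand":2.0}
    - {"dr":[0,-7,0],"linear":[-0.1,0,1.3],"hand":2.0}

```text
time_s: 13.85
eef_pos: [537.2, 56.7, 13.6]
tool_rot: [[0.292, 0.956, -0.038], [0.949, -0.294, -0.116], [-0.122, -0.002, -0.993]]
ft_force: [0.3, 3.3, -0.7]
grip_width: 25.4
finger_force: 59.5
```

```bash
python3 - <<'E'
from h import *
for c in("side","scene"):
    d=im(c);P=cloud(d)
    for n in("battery_end","battery_mid"):
        for q in env.landmark_of(n,c)[:1]:
            x=w(d,q['position']);print(c,n,x.round(1),round(q['score'],2))
    q=(P-(S-20*U))@U; l=(P-S)@Rt(TH)[:,1]
    m=(abs(l)<9)&(P[...,2]>30)&(d['depth']>0)
    for a in range(-44,6,4):
        k=m&(q>=a)&(q<a+4)
        if k.sum(): print(a+2,k.sum(),np.percentile(P[k][:,2],[20,80]).round(1),end='; ')
    print()
s=env.read_state();print(s['ft_force'],s['eef_pos'])
E
```

```text
side battery_end [500.  -64.6  53.6] 0.49
side battery_mid [491.7 -82.1  46. ] 0.56
-42 15 [53.4 55.8]; -38 14 [51.2 53.9]; -34 13 [51.6 54.6]; -30 13 [52.9 55.1]; -26 12 [53.8 56. ]; -22 11 [55.5 57.6]; -18 14 [57.4 58.8]; -14 10 [59.  60.6]; -10 11 [59.3 62.9]; -6 17 [60.6 62.4]; -2 20 [50.9 59.3]; 2 9 [44.  50.8]; 6 8 [39.9 45.1]; 
scene battery_end [496.7 -67.4  54.1] 0.59
scene battery_mid [492.8 -83.5  49.7] 0.44
-42 10 [51.2 54.1]; -38 8 [50.1 52.6]; -34 5 [52.4 52.7]; -30 6 [52.9 53.9]; -26 7 [54.4 55.5]; -22 5 [56.1 56.9]; -18 2 [58.6 58.7]; -14 5 [58.2 58.7]; -10 7 [59.4 60.3]; -6 14 [56.5 60.4]; -2 24 [46.4 55.3]; 2 9 [41.3 47. ]; 6 4 [39.3 41.3]; 
[ 0.09416293  3.17743638 -0.3030681 ] [537.44692147  56.20059284  13.91488461]
```

The free end's top is at about 61 mm and the battery slopes about 15°, so it is out of the clips. Next I'll take out the screwdriver and lay it down.

```bash
python3 - <<'E'
from h import *
s=env.read_state();p0=np.array(s['eef_pos']);R0=np.array(s['tool_rot'])
for phi,b,l in((0,2,0),(6,6,1),(12,12,1.5),(12,40,2),(12,60,20)):
    p,R=tcp_for(28.5,b,phi,TIP,lift=l);mv(p,R,p0,R0)
R=Rt(80,5);g=np.array([470,212,13])
for h_ in(80,30,5,1): mv(g-R@np.array([0,0,-10.5])+[0,0,h_],R,p0,R0)
E
```

```text
dr [-0.1, 7.0, 0.0] linear [0.24, 0.0, -1.22] dist 12
dr [-0.1, 13.0, 0.0] linear [0.53, 0.0, -2.54] dist 26
dr [-0.1, 19.0, 0.0] linear [0.85, 0.0, -3.93] dist 40
dr [-0.1, 19.0, 0.0] linear [3.49, 0.0, -4.9] dist 60
dr [-0.1, 19.0, 0.0] linear [5.16, 0.0, -7.33] dist 90
dr [-0.2, 12.0, -7.2] linear [12.06, -11.06, -8.38] dist 184
dr [-0.2, 12.0, -7.2] linear [12.67, -11.05, -3.42] dist 172
dr [-0.2, 12.0, -7.2] linear [12.97, -11.05, -0.94] dist 171
dr [-0.2, 12.0, -7.2] linear [13.02, -11.05, -0.54] dist 171
```

Call:
arm_command:
  series:
    - {"dr":[0,7,0],"linear":[0.2,0,-1.2],"hand":2.0}
    - {"dr":[0,13,0],"linear":[0.5,0,-2.5],"hand":2.0}
    - {"dr":[0,19,0],"linear":[0.9,0,-3.9],"hand":2.0}
    - {"dr":[0,19,0],"linear":[2.2,0,-4.4],"hand":2.0}
    - {"dr":[0,19,0],"linear":[3.5,0,-4.9],"hand":2.0}
    - {"dr":[0,19,0],"linear":[5.2,0,-7.3],"hand":2.0}
    - {"dr":[0,16,-3],"linear":[8.5,-5,-8.4],"hand":2.0}
    - {"dr":[0,12,-7.2],"linear":[12.0,-10,-8.4],"hand":2.0}
    - {"dr":[0,12,-7.2],"linear":[12.1,-11,-8.4],"hand":2.0}
    - {"dr":[0,12,-7.2],"linear":[12.4,-11,-5.5],"hand":2.0}
    - {"dr":[0,12,-7.2],"linear":[12.7,-11,-2.9],"hand":2.0}
    - {"dr":[0,12,-7.2],"linear":[12.9,-11,-1.4],"hand":2.0}
    - {"dr":[0,12,-7.2],"linear":[13.0,-11,-0.7],"hand":2.0}
    - {"dr":[0,12,-7.2],"linear":[13.0,-11,-0.7],"hand":2.0}

```text
time_s: 15.9
eef_pos: [470.5, 213.2, 4.9]
tool_rot: [[0.172, 0.985, 0.011], [0.981, -0.172, 0.086], [0.087, -0.004, -0.996]]
ft_force: [-0.4, 0.9, -1.1]
grip_width: 25.5
finger_force: 59.5
```

```bash
python3 - <<'E'
from h import *
s=env.read_state();print(s['ft_force'],s['eef_pos'])
d=im("side");P=cloud(d)
for n in("battery_end","battery_mid","screwdriver_tip","screwdriver_grip"):
    for q in env.landmark_of(n,"side")[:1]:
        x=w(d,q['position']);print(n,x.round(1),round(q['score'],2))
q=(P-(S-20*U))@U; l=(P-S)@Rt(TH)[:,1]
m=(abs(l)<9)&(P[...,2]>30)&(d['depth']>0)
for a in range(-44,6,4):
    k=m&(q>=a)&(q<a+4)
    if k.sum(): print(a+2,np.percentile(P[k][:,2],[20,80]).round(1),end='; ')
E
```

```text
[-0.35092556  0.9036562  -1.09762175] [470.47499431 213.21454963   4.91228175]
battery_end [501.6 -66.1  54.9] 0.74
battery_mid [448.7  81.8   7.2] 0.67
screwdriver_tip [446.9  80.1   5.9] 0.77
screwdriver_grip [469.7 209.3  14.8] 0.82
-42 [53.6 56.3]; -38 [51.  53.7]; -34 [52.6 55.7]; -30 [53.4 56.2]; -26 [54.5 56.7]; -22 [55.5 58.6]; -18 [56.7 58.9]; -14 [57.9 60.8]; -10 [59.4 62. ]; -6 [60.5 62.6]; -2 [50.7 58.8]; 2 [47.1 50.8]; 6 [32.1 37.5];
```

```bash
python3 - <<'E'
from h import *
s=env.read_state();p0=np.array(s['eef_pos']);R0=np.array(s['tool_rot'])
mv(p0+[0,0,80],R0)
R=Rt(TH,0);g=S-30*U;g[2]=52.5;print(g)
for h_ in(70,25): mv(g+[0,0,h_],R,p0,R0)
E
```

```text
dr [0.0, 0.0, 0.0] linear [0.7, -0.02, -7.97] dist 80
[497.8287585  -71.95835086  52.5       ]
dr [-0.5, -5.0, 7.2] linear [-26.46, 7.55, -14.09] dist 309
dr [-0.5, -5.0, 7.2] linear [-26.85, 7.56, -9.61] dist 295
```

Call:
arm_command:
  series:
    - {"dr":[0,0,0],"linear":[0,0,0.2],"hand":2.0}
    - {"dr":[0,0,0],"linear":[0,0,0.2],"hand":4.0}
    - {"dr":[0,0,0],"linear":[0,0,0.2],"hand":6.0}
    - {"dr":[0,0,0],"linear":[0,0,0.2],"hand":6.0}
    - {"dr":[0,0,0],"linear":[0.2,0,-2.0],"hand":6.0}
    - {"dr":[0,0,0],"linear":[0.7,0,-8.0],"hand":6.0}
    - {"dr":[0,0,0],"linear":[-1,1,-13.0],"hand":6.0}
    - {"dr":[-0.5,-5,7.2],"linear":[-7,2,-14.0],"hand":6.0}
    - {"dr":[-0.5,-5,7.2],"linear":[-13,4,-14.1],"hand":6.0}
    - {"dr":[-0.5,-5,7.2],"linear":[-19,6,-14.1],"hand":6.0}
    - {"dr":[-0.5,-5,7.2],"linear":[-24,7.5,-14.1],"hand":6.0}
    - {"dr":[-0.5,-5,7.2],"linear":[-26.5,7.55,-14.1],"hand":6.0}
    - {"dr":[-0.5,-5,7.2],"linear":[-26.5,7.55,-14.1],"hand":6.0}
    - {"dr":[-0.5,-5,7.2],"linear":[-26.5,7.55,-14.1],"hand":6.0}
    - {"dr":[-0.5,-5,7.2],"linear":[-26.5,7.55,-14.1],"hand":6.0}

```text
time_s: 18.02
eef_pos: [497.8, -71.2, 122.2]
tool_rot: [[0.293, 0.956, -0.0], [0.956, -0.293, -0.0], [-0.0, -0.0, -1.0]]
ft_force: [-0.5, 1.1, 1.2]
grip_width: 60.1
finger_force: 0.0
```

```bash
python3 - <<'E'
from h import *
R=Rt(TH,0);g=S-30*U;g[2]=52.5
mv(g,R)
for c in("scene","side","wrist"):
    d=im(c,c+"6.png")
    for n in("screwdriver_grip","screwdriver_tip","battery_end","pliers"):
        for q in env.landmark_of(n,c)[:1]:
            x=w(d,q['position']);print(c,n,x.round(1),round(q['score'],2))
E
```

```text
dr [-0.0, 0.0, 0.1] linear [-0.07, 0.03, 6.97] dist 70
scene screwdriver_grip [466.1 209.5  11.7] 0.83
scene screwdriver_tip [447.1  78.4   0.5] 0.85
scene battery_end [498.7 -65.2  52. ] 0.53
scene pliers [385.  -90.6  -3.9] 0.74
side screwdriver_grip [470.  212.1  12.1] 0.79
side screwdriver_tip [448.   79.5   4.5] 0.57
side battery_end [498.2 -61.9  55.9] 0.52
side pliers [385.8 -88.2  -2.1] 0.66
wrist screwdriver_tip [450.6  75.5   2.8] 0.74
wrist pliers [386.6 -89.    1.7] 0.93
```

View pics/scene6.png

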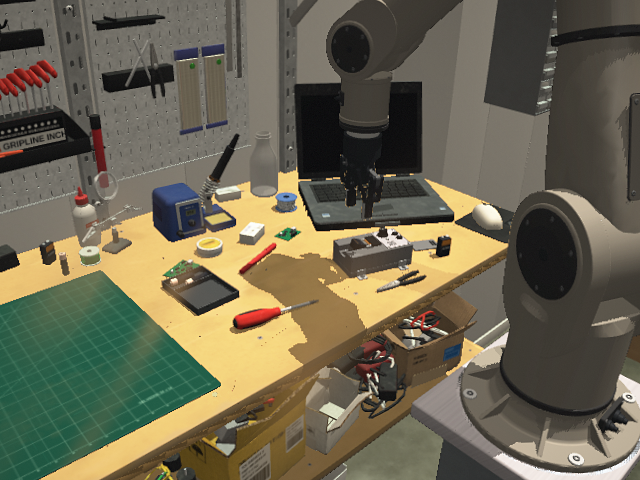

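The scene shows the screwdriver lying at (275,315), the pliers unmoved and the gripper over the bay at (365,200). I'll descend and grip the raised end.

Call:
arm_command:
  series:
    - {"dr":[0,0,0],"linear":[-0.1,0,3.5],"hand":4.5}
    - {"dr":[0,0,0],"linear":[-0.1,0,5.5],"hand":4.5}
    - {"dr":[0,0,0],"linear":[-0.1,0,6.6],"hand":4.5}
    - {"dr":[0,0,0],"linear":[-0.1,0,6.9],"hand":4.5}
    - {"dr":[0,0,0],"linear":[-0.1,0,6.9],"hand":3.2}
    - {"dr":[0,0,0],"linear":[-0.1,0,6.9],"hand":2.0}
    - {"dr":[0,0,0],"linear":[-0.1,0,6.9],"hand":2.0}
    - {"dr":[0,0,0],"linear":[-0.1,0,6.9],"hand":2.0}
    - {"dr":[0,0,0],"linear":[-0.1,0,6.9],"hand":2.0}

```text
time_s: 19.9
eef_pos: [497.5, -73.2, 53.3]
tool_rot: [[0.295, 0.956, 0.0], [0.956, -0.295, -0.0], [-0.0, 0.0, -1.0]]
ft_force: [-0.5, 3.3, 5.2]
grip_width: 24.3
finger_force: 59.6
```

Call:
arm_command:
  series:
    - {"dr":[0,0,0],"linear":[0.4,0,-0.1],"hand":2.0}
    - {"dr":[0,0,0],"linear":[0.9,0,-0.22],"hand":2.0}
    - {"dr":[0,0,0],"linear":[1.4,0,-0.35],"hand":2.0}
    - {"dr":[0,0,0],"linear":[1.8,0,-0.45],"hand":2.0}
    - {"dr":[0,0,0],"linear":[1.8,0,-0.45],"hand":2.0}

```text
time_s: 20.52
eef_pos: [502.3, -56.6, 57.3]
tool_rot: [[0.295, 0.955, -0.001], [0.955, -0.295, -0.001], [-0.001, -0.001, -1.0]]
ft_force: [-0.2, -1.9, 0.1]
grip_width: 23.9
finger_force: 59.5
```

```bash
cat > bat.py <<'E'
from h import *
s=env.read_state();p=np.array(s['eef_pos']);R=np.array(s['tool_rot']);print(s['ft_force'],s['grip_width'],s['finger_force'])
for c in("scene","side"):
    d=im(c);P=cloud(d)
    for n in("battery_end","battery_mid"):
        for q in env.landmark_of(n,c)[:1]:
            x=w(d,q['position']);print(c,n,x.round(1),round(q['score'],2),'tool',(R.T@(x-p)).round(1))
    r=env.outline_of("battery_mid",c)
    if r:
        m=r[0]['region']&(d['depth']>0);T=(P[m]-p)@R
        print(r[0]['score'],m.sum(),np.percentile(T,[3,50,97],axis=0).round(1).tolist())
E
python3 bat.py
```

```text
[-0.20676217 -1.88936869  0.13210178] 23.89362814067045 59.50404703617096
scene battery_end [505.  -48.4  55.9] 0.6 tool [8.7 0.1 1.4]
scene battery_mid [501.2 -64.8  52.1] 0.43 tool [-8.1  1.4  5.3]
0.39 690 [[174.5, -127.4, 28.2], [255.6, -117.8, 38.2], [292.5, -99.7, 52.8]]
side battery_end [502.1 -47.1  54.7] 0.66 tool [ 9.  -3.   2.6]
side battery_mid [497.5 -65.8  48. ] 0.59 tool [-10.1  -1.9   9.3]
0.53 66 [[-31.4, -14.9, -8.2], [6.8, -7.2, 2.3], [11.9, 11.0, 10.2]]
```

The battery is following the gripper. I'll draw it clear of the clips, then lift.

Call:
arm_command:
  series:
    - {"dr":[0,0,0],"linear":[0.6,0,-0.15],"hand":2.0}
    - {"dr":[0,0,0],"linear":[1.2,0,-0.3],"hand":2.0}
    - {"dr":[0,0,0],"linear":[1.6,0,-0.5],"hand":2.0}
    - {"dr":[0,0,0],"linear":[1.8,0,-1.2],"hand":2.0}
    - {"dr":[0,0,0],"linear":[2.2,0,-3.5],"hand":2.0}
    - {"dr":[0,0,0],"linear":[3,0,-7],"hand":2.0}
    - {"dr":[0,0,0],"linear":[3,0,-7],"hand":2.0}

```text
time_s: 21.8
eef_pos: [513.1, -26.8, 130.2]
tool_rot: [[0.294, 0.956, 0.004], [0.956, -0.294, -0.0], [0.001, 0.004, -1.0]]
ft_force: [0.5, -1.5, -0.7]
grip_width: 24.2
finger_force: 59.6
```

```bash
python3 bat.py; python3 - <<'E'
from h import *
d=im("side")
for c in ("side",):
    for n in("tray_place","tray","fresh_battery","hatch","pliers","screwdriver_grip"): lm(d,c,[n])
E
```

```text
[ 0.46011943 -1.54896626 -0.65816491] 24.155706485572235 59.59245979785919
scene battery_end [516.1 -19.3 129.2] 0.74 tool [8.1 0.7 0.9]
scene battery_mid [510.9 -37.7 125.1] 0.54 tool [-11.1   1.1   5.1]
0.75 201 [[-37.5, -18.4, -6.1], [-12.3, -12.1, 6.2], [10.5, 9.5, 19.0]]
side battery_end [515.2 -18.5 125.9] 0.53 tool [ 8.5 -0.4  4.3]
side battery_mid [509.3 -35.4 116.8] 0.46 tool [-9.3 -1.2 13.3]
0.71 105 [[-35.4, -44.4, -44.0], [-22.1, -15.0, 7.3], [9.0, 3.1, 19.2]]
side tray_place [([601.0, 236.0, -2.0], 0.89)]
side tray [([624.0, 238.0, -2.0], 0.93)]
side fresh_battery [([399.0, -256.0, 3.0], 0.52)]
side hatch [([456.0, -259.0, -0.0], 0.71)]
side pliers [([390.0, -87.0, -3.0], 0.7)]
side screwdriver_grip [([471.0, 207.0, 11.0], 0.64)]
```

```bash
python3 - <<'E'
from h import *
s=env.read_state();p0=np.array(s['eef_pos']);R0=np.array(s['tool_rot'])
R=Rt(86,-14.5);mid=np.array([-13,0,9.]);
for z in(75,15): mv(np.array([603.5,233,z])-R@mid,R,p0,R0)
E
```

```text
dr [-1.7, -14.4, -13.1] linear [29.05, 0.78, 4.69] dist 294
dr [-1.7, -14.4, -13.1] linear [29.05, 0.78, 10.69] dist 310
```

Call:
arm_command:
  series:
    - {"dr":[0,-3,-3],"linear":[5,0.2,0],"hand":2.0}
    - {"dr":[-0.5,-6,-6],"linear":[10.5,0.3,0],"hand":2.0}
    - {"dr":[-1,-10,-9],"linear":[16,0.5,0.5],"hand":2.0}
    - {"dr":[-1.7,-14.4,-13.1],"linear":[22,0.7,2],"hand":2.0}
    - {"dr":[-1.7,-14.4,-13.1],"linear":[27,0.8,4.0],"hand":2.0}
    - {"dr":[-1.7,-14.4,-13.1],"linear":[29,0.8,4.7],"hand":2.0}
    - {"dr":[-1.7,-14.4,-13.1],"linear":[29,0.8,4.7],"hand":2.0}
    - {"dr":[-1.7,-14.4,-13.1],"linear":[29,0.8,4.7],"hand":2.0}
    - {"dr":[-1.7,-14.4,-13.1],"linear":[29,0.8,4.7],"hand":2.0}

```text
time_s: 23.68
eef_pos: [605.0, 245.6, 81.2]
tool_rot: [[0.069, 0.997, -0.017], [0.966, -0.071, -0.25], [-0.25, 0.001, -0.968]]
ft_force: [0.2, -0.4, -0.3]
grip_width: 24.3
finger_force: 59.6
```

```bash
python3 bat.py; python3 - <<'E'
from h import *
s=env.read_state();print(s['eef_pos'])
for c in("side","scene"):
    d=im(c);P=cloud(d);r=env.outline_of("battery_mid",c)
    if r:
        Q=P[r[0]['region']&(d['depth']>0)];Q=Q[(Q[:,2]>40)&(Q[:,2]<120)&(Q[:,1]<222)]
        for y in range(196,222,4):
            k=(Q[:,1]>=y)&(Q[:,1]<y+4)
            if k.sum(): print(c,y+2,k.sum(),np.percentile(Q[k][:,2],[5,50,95]).round(1),np.percentile(Q[k][:,0],[5,95]).round(1))
    lm(d,c,["tray_place"])
E
```

```text
[ 0.23784691 -0.4352153  -0.29356521] 24.28975824996072 59.576354026794434
scene battery_end [602.8 253.4  80.2] 0.63 tool [ 7.6 -2.8 -1. ]
scene battery_mid [604.1 233.8  77.6] 0.72 tool [-10.6  -0.1   6.4]
0.59 240 [[-58.4, -18.7, -4.7], [-20.4, -11.8, 5.3], [9.3, 92.6, 97.7]]
side battery_end [604.  254.8  78.3] 0.79 tool [ 9.5 -1.7  0.6]
side battery_mid [600.4 232.3  77.9] 0.57 tool [-12.4  -3.7   6.6]
0.81 267 [[-34.1, -14.9, -4.0], [-19.9, -4.6, 2.9], [-4.5, 28.1, 83.0]]
[604.60011985 247.16272985  80.46321345]
side 210 13 [75.5 79.3 84.5] [591.8 608.2]
side 214 27 [76.5 84.5 86.2] [588.2 612.4]
side 218 29 [75.  84.1 87.5] [588.  610.8]
side 222 18 [72.9 84.2 87.2] [589.6 612.6]
side tray_place [([603.0, 234.0, 1.0], 0.97)]
scene 206 1 [76.5 76.5 76.5] [593.3 593.3]
scene 210 5 [75.  83.9 85.6] [591.6 607.8]
scene 214 28 [71.6 83.8 86.6] [588.1 612.2]
scene 218 26 [71.5 83.4 86.8] [588.1 608.3]
scene 222 16 [69.8 85.1 86.6] [588.6 610.1]
scene tray_place [([445.0, 78.0, -1.0], 0.44)]
```

Call:
arm_command:
  series:
    - {"dr":[0,0,0],"linear":[0.75,0,2.9],"hand":2.0}
    - {"dr":[0,0,0],"linear":[1.2,0,4.6],"hand":2.0}
    - {"dr":[0,0,0],"linear":[1.45,0,5.6],"hand":2.0}
    - {"dr":[0,0,0],"linear":[1.55,0,6.0],"hand":2.0}
    - {"dr":[0,0,0],"linear":[1.6,0,6.15],"hand":2.0}
    - {"dr":[0,0,0],"linear":[1.6,0,6.15],"hand":2.0}

```text
time_s: 25.12
eef_pos: [604.8, 247.6, 17.3]
tool_rot: [[0.067, 0.998, -0.017], [0.966, -0.069, -0.249], [-0.25, 0.001, -0.968]]
ft_force: [-0.2, 0.1, -0.9]
grip_width: 24.2
finger_force: 59.6
```

Call:
arm_command:
  series:
    - {"dr":[0,0,0],"linear":[0.03,0,0.1],"hand":2.0}
    - {"dr":[0,0,0],"linear":[0.05,0,0.2],"hand":2.0}
    - {"dr":[0,0,0],"linear":[0.05,0,0.2],"hand":2.0}

```text
time_s: 25.5
eef_pos: [605.0, 248.0, 15.4]
tool_rot: [[0.067, 0.998, -0.016], [0.966, -0.069, -0.249], [-0.249, 0.001, -0.968]]
ft_force: [0.3, 1.4, 5.3]
grip_width: 24.3
finger_force: 60.5
```

Contact with the tray floor. I'll release and go straight up.

Call:
arm_command:
  series:
    - {"dr":[0,0,0],"linear":[0,0,0],"hand":3.2}
    - {"dr":[0,0,0],"linear":[0,0,0],"hand":4.2}
    - {"dr":[0,0,0],"linear":[0,0,0],"hand":4.2}
    - {"dr":[0,0,0],"linear":[0,0,0],"hand":4.2}
    - {"dr":[0,0,0],"linear":[-0.4,0,-1.5],"hand":4.2}
    - {"dr":[0,0,0],"linear":[-1.2,0,-4.6],"hand":4.2}
    - {"dr":[0,0,0],"linear":[-2.5,0,-10],"hand":4.2}
    - {"dr":[0,0,0],"linear":[-4,0,-16],"hand":4.2}
    - {"dr":[0,0,0],"linear":[-4,0,-16],"hand":4.2}
    - {"dr":[0,0,0],"linear":[-4,0,-16],"hand":4.2}
    - {"dr":[0,0,0],"linear":[-4,0,-16],"hand":4.2}

```text
time_s: 26.88
eef_pos: [604.2, 248.3, 178.8]
tool_rot: [[0.067, 0.998, -0.019], [0.966, -0.069, -0.25], [-0.251, -0.001, -0.968]]
ft_force: [0.1, -0.2, -0.3]
grip_width: 42.0
finger_force: 0.0
```

```bash
python3 - <<'E'
from h import *
s=env.read_state();print(s['time_s'],s['eef_pos'],s['ft_force'],s['grip_width'])
for c in("side","scene"):
    d=im(c);P=cloud(d)
    lm(d,c,["battery_mid","battery_end","tray_place","screwdriver_grip","screwdriver_tip","fresh_battery","hatch","pliers"])
    k=(abs(P[...,0]-604)<12)&(P[...,2]>-5)&(P[...,2]<40)&(d['depth']>0)
    for y in range(190,280,8):
        j=k&(P[...,1]>=y)&(P[...,1]<y+8)
        if j.sum(): print(y+4,np.percentile(P[j][:,2],[10,50,90]).round(),end='; ')
    print()
E
```

```text
26.875 [604.16124663 248.25576471 178.78871096] [ 0.10350066 -0.16393185 -0.30542911] 42.019442484912915
side battery_mid [([601.0, 237.0, 9.0], 0.75)]
side battery_end [([605.0, 258.0, 10.0], 0.9)]
side tray_place [([603.0, 233.0, 3.0], 0.85)]
side screwdriver_grip [([471.0, 209.0, 15.0], 0.82), ([607.0, 258.0, 14.0], 0.49)]
side screwdriver_tip [([450.0, 81.0, 4.0], 0.82)]
side fresh_battery []
side hatch [([606.0, 235.0, 10.0], 0.35)]
side pliers [([384.0, -89.0, -4.0], 0.72)]
194 [ 0.  4. 14.]; 202 [1. 3. 5.]; 210 [ 2. 12. 19.]; 218 [18. 20. 23.]; 226 [19. 21. 22.]; 234 [18. 21. 22.]; 242 [13. 20. 22.]; 250 [18. 20. 22.]; 258 [ 1. 11. 21.]; 266 [1. 3. 4.]; 274 [2. 3. 5.]; 282 [-1.  3. 16.]; 
scene battery_mid [([603.0, 239.0, 14.0], 0.83)]
scene battery_end [([601.0, 255.0, 11.0], 0.85)]
scene tray_place []
scene screwdriver_grip [([471.0, 209.0, 9.0], 0.55)]
scene screwdriver_tip [([447.0, 79.0, 1.0], 0.76)]
scene fresh_battery [([404.0, -254.0, 2.0], 0.66), ([625.0, 236.0, -1.0], 0.15)]
scene hatch [([461.0, -255.0, -1.0], 0.53)]
scene pliers [([492.0, -91.0, 47.0], 0.68), ([385.0, -91.0, -4.0], 0.6)]
194 [2. 3. 6.]; 202 [1. 3. 5.]; 210 [ 2. 19. 21.]; 218 [20. 21. 22.]; 226 [17. 21. 23.]; 234 [16. 20. 22.]; 242 [ 5. 21. 22.]; 250 [ 7. 19. 21.]; 258 [ 3.  7. 19.]; 266 [0. 3. 4.]; 274 [3. 4. 4.]; 282 [-1.  6. 15.];
```

The battery lies flat in the compartment, with its top level at 20–21 mm, and the other things have not moved.

```bash
python3 -c "
from rig import env
print(env.hand_in())"
```

```text
the job is handed in; nothing more can be done
None
```

I levered the battery out of the clips, drew it from under the contact block and laid it flat in the tray's empty compartment; the screwdriver lies on the bench, the fresh battery, cover and pliers have not moved, and the job was handed in at about 28 s (no verdict was returned).

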